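Nudge the weighing plate into the kitchen scale

ROBOT

A 6-joint arm with a two-finger parallel gripper is mounted at the origin on a cart in front of the work surface, level with it; the furniture and walls round the work are solid. World frame = base frame: x ahead of the robot, y to its left, z up, the work surface at z = 0. Lengths are in mm, angles in rad, forces in N, time in s.
With the tool pointing down it reaches from about 275 to 1000 mm from the base axis. Payload 8.4 kg.
Tool frame: the origin (TCP) lies at the very end of the fingers, on their centre line; the grasp point (between the pads) lies 19 mm behind it; z points along the fingers, x is the direction in which the jaws open and shut, and the axes are right-handed (so a half turn about z gives the same grasp; the last joint's range is limited). The gripper opens to 85 mm and grips with 20 to 120 N. Pads are 22 mm wide; open, the fingers measure 114 mm over their backs; the gripper's body (76 mm by 85 mm) begins 54 mm behind the grasp point. The pads swing forward as they close: fully open they stand 13 mm farther back than shut.
Start: joints at [-1.222, 0.353, 1.633, -0, 1.155, -0.002], TCP at [214.779, -586.939, 231.281] pointing down, gripper open.
Joint ranges: [-2.63, 2.63], [-0.92, 2.1], [0.06, 2.66], [-1.3, 4.44], [0, 2.69], [-3.02, 3.02]. Speed limits (rad/s): [2.22, 2.22, 2.79, 3.14, 3.14, 3.14].

INTERFACE

Orientations are given as [roll, pitch, yaw] about the fixed x, y, z axes, in that order (R = Rz(yaw) Ry(pitch) Rx(roll)).
In Python, from rig import r gives the robot as it stands.
- The arm moves only by the tool arm_command, never from a script. Its argument "targets" is a list of rows, each a list of 6 numbers: the shift along the tool's x, y, z in m, then the turn, a rotation vector about the tool's x, y, z in rad. A call has 1 to 20 rows; each row shifts and turns the commanded pose from where the row before left it, along the tool's axes as they then stand; what a row does not reach is not made up. A row lasts 1/12 s, in which the tool goes at most 41.7 mm and 7.16 degrees, less where a joint would pass 70% of its speed; a pose out of reach is approached as far as the arm can. A call is refused whole if a number of a shift passes 0.0417 or a number of a turn 0.125, either way. A call with a gripper value outside its range is refused whole. "fingers" is the finger opening in m, from 0 to 0.0854, set as the call begins (left out, the last holds). The fingers move at their own pace and stop on an object; "squeeze" is the grip in N (left out, the last holds). Time passes only in rows, so rows that do not move let the fingers close. It gives the time, the measured TCP pose, the force and the opening at its end, in the units of the state.
- r.sense(): the state, without advancing time (a new reading comes with each control period).
- r.grab_frame(name): name is "scene" or "top"; returns a dict with "image" (480x640x3 uint8, blue, green, red), "fx", "fy", "cx", "cy" (pixels), "xyz" and "orientation" of the camera in the world. Camera axes: x right, y down, z forward; pixel columns grow to the right and rows downward; lengths in mm; the calibration is good to about 2 mm. A picture is of the moment at which its call begins. There is no depth.
- r.sign_off(): hands the job in, once; it reports no verdict.
The state is a dict: "clock": time; "qpos": joint angles; "qvel": joint speeds; "joint_efforts": joint torques, N m; "eef_pos": TCP position; "tcp_rot": TCP orientation; "contact_force": force on the tool from outside, world axes, zero at the start; "wrist_torque": the same for the moment, N m; "opening": opening from 0.0 (shut) to 1.0 (fully open).
Only numpy, scipy, OpenCV 4.12 (cv2) and the standard library are available. Lean on these libraries where they do the work, as an engineer would, in place of code of your own. Each camera call takes 0.05 s, during which the arm holds its last target.

TASK

The round steel weighing plate lies loose on top of the kitchen scale, beside its round well. Push it with the fingertips, without pinching or lifting it, across the rim until it drops into the well and lies flat and fully home; only then press the orange button on the scale fully down and let it go. Leave the other things on the worktop where they stand.

Things in the scene. Friction and masses are not known exactly. Their poses are not given: they have to be found in the camera images.
- plate: loose round steel weighing plate with two fine rings, 80 mm in diameter, 11 mm thick, about 0.16 kg. Origin: centre of its underside; z up. It starts flat on the scale's white top, its centre 52 to 67 mm from the well's centre, away from the button. Once its centre is over the well it tips in (rear edge up about 6 mm); near the far wall the rear drops too. Home, it stands 4 mm above the scale's top
- scale: white kitchen scale with a grey underside, fixed on the worktop, 130 mm (its x) by 200 mm (its y); flat top 27 mm above the worktop. Origin under the centre of the round well, on the worktop; z up. In its frame the body spans x -65 to 65 mm and y -85 to 115 mm; the button is at x 0, y 80 mm and a black-framed display, 52 x 32 mm, at x -37, y 80 mm
- well (a point): centre of the floor of the scale's round well: 84 mm in diameter, 7 mm deep (floor 20 mm above the worktop), upright wall, so that the plate has 2 mm play all round. Axes as the scale's
- button_top (a point): centre of the top of the orange round push button in a steel collar on the scale, 22 mm in diameter; it stands 6 mm above the scale's top (33 mm above the worktop) when not pressed
- button (a joint): travel of the orange button, m: 0 released, 0.004 fully down; it springs back; about 2 N starts it, 5 N takes it fully down
- potato: bystander: small brown potato, 45 x 49 x 34 mm, behind the scale (side away from the robot); origin under its centre
- shaker: bystander: grey salt shaker, 44 mm wide, 90 mm high, behind the scale; origin at the centre of its foot
- bowl: bystander: thin pale bowl, 125 mm wide, 44 mm high, to the left; origin at the centre of its foot
- jam: bystander: jar of red jam with a green lid, 64 mm wide, 99 mm high, at the back; origin at the centre of its foot
- spice_jar: bystander: spice jar with a green cap, 44 mm wide, 100 mm high, at the back; origin at the centre of its foot
- cork: bystander: wine cork standing on end, 23 mm wide, 38 mm high, to the right; origin at the centre of its foot

How it is judged:
By the outcome, as a careful person would: the job done as asked, in the order asked, and still so for the second after the job is handed in, with the robot touching nothing.
It also fails if it takes over 51 s, if anything falls off the work surface, if the arm or the gripper's body presses on something with over 40 N, if the wrist force passes 120 N, or if a joint passes its speed limit or range.

## Working session

There is one attempt and no reset: what is moved stays moved. The work goes in short steps, Python scripts to look and compute and a tool call to move; the robot and the scene stay as the last step left them, time stands still between calls to the robot, and variables do not carry over. Pictures are saved under pics/ and viewed, and the job is handed in when it is done.

Besides the shell and the picture viewer there is one more tool, called in YAML: its name, and indented under it one key for each argument. arm_command: Moves the arm, as the interface text tells. Its arguments: {"type":"object","properties":{"targets":{"type":"array"},"fingers":{"type":"number"},"squeeze":{"type":"number"}},"required":["targets"]}

```bash
ls; mkdir -p pics; python3 - <<'E'
from rig import r
import cv2
print(r.sense())
for n in("scene","top"):
    f=r.grab_frame(n); cv2.imwrite(f"pics/{n}0.png",f["image"]); print({k:v for k,v in f.items() if k!="image"})
E
```

```text
pics
{'clock': 0.0, 'qpos': array([-1.22244108e+00,  3.53670031e-01,  1.63409678e+00,  2.12726120e-05,
        1.15521620e+00, -2.38919202e-03]), 'qvel': array([ 1.26432819e-03,  6.66075206e-04, -1.21441761e-03,  1.19317876e-03,
        6.56518271e-04,  7.74372103e-05]), 'joint_efforts': array([-9.80195800e-04, -6.05234385e+01, -3.42068446e+01, -5.91985759e-05,
        9.01080522e-03, -4.90585739e-05]), 'eef_pos': array([ 214.60343803, -586.51046978,  230.56400211]), 'tcp_rot': array([-3.14156988e+00,  1.39031102e-03, -1.22006047e+00]), 'contact_force': array([-0.54801676,  0.0388417 , -0.55105076]), 'wrist_torque': array([-0.04581106,  0.03270682,  0.00609157]), 'opening': 1.0004774726929062}
{'fx': 550.3397191320959, 'fy': 550.3397191320959, 'cx': 321.3683398754382, 'cy': 241.7047438025052, 'xyz': array([-248.02379141,  438.97240701, 1270.80991998]), 'orientation': array([-2.46726821,  0.00316943, -2.094037  ])}
{'fx': 455.7645645344977, 'fy': 455.7645645344977, 'cx': 318.82775678683504, 'cy': 237.29694271886166, 'xyz': array([ 425.99632976,  -58.02594896, 1283.36259488]), 'orientation': array([-3.016196  ,  0.01094248, -1.59762528])}
```

View pics/scene0.png

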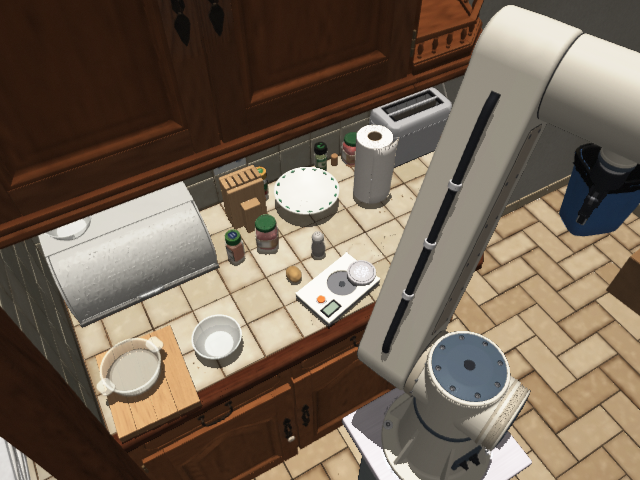

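View pics/top0.png

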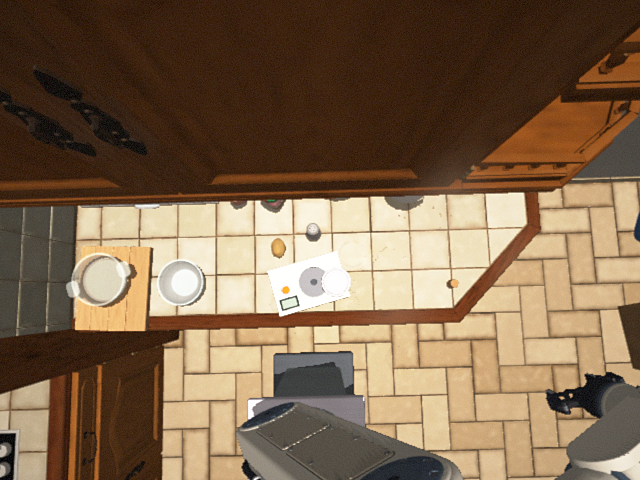

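```bash
python3 - <<'E'
import cv2
a=cv2.imread("pics/scene0.png")[245:335,280:400]; cv2.imwrite("pics/sc.png",cv2.resize(a,None,fx=6,fy=6,interpolation=cv2.INTER_CUBIC))
a=cv2.imread("pics/top0.png")[240:325,255:365]; cv2.imwrite("pics/tc.png",cv2.resize(a,None,fx=7,fy=7,interpolation=cv2.INTER_CUBIC))
E
```

```text
(no output)
```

View pics/tc.png

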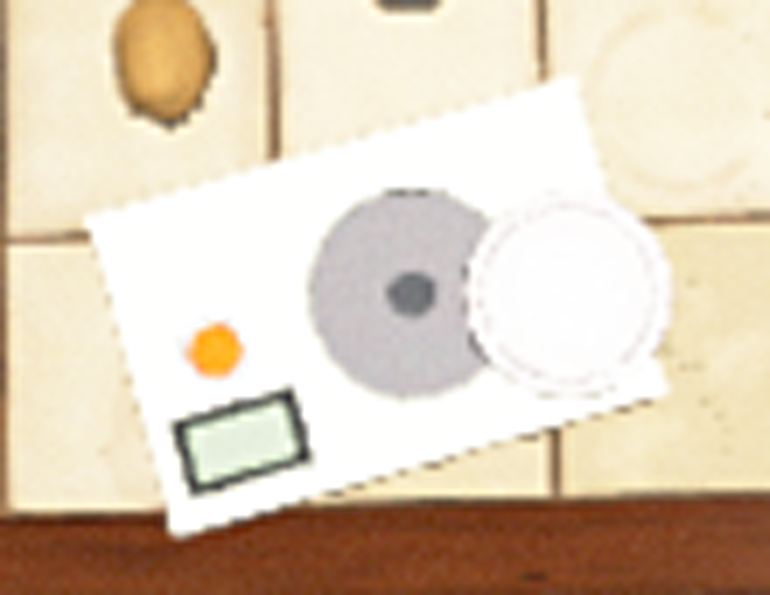

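View pics/sc.png

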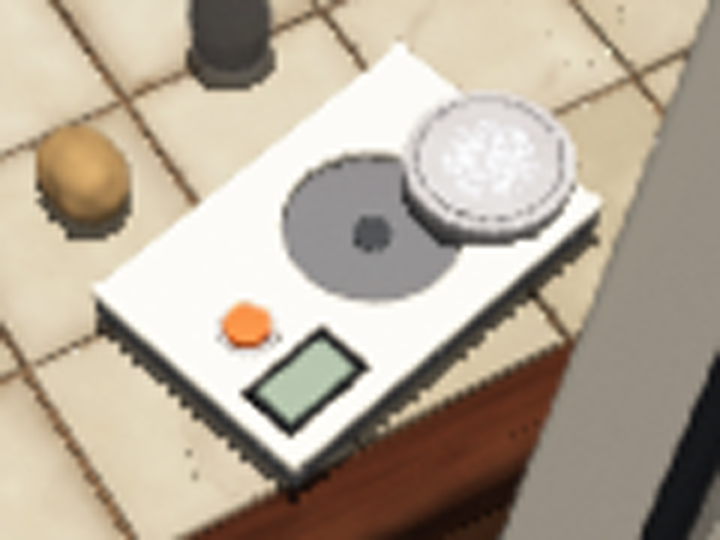

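The top crop shows the well dot at (411,294), plate centre at (570,297), button at (215,349) and the four scale corners. The scene crop agrees. Next I'll compute positions from both cameras.

```bash
cat > h.py <<'E'
import numpy as np
from scipy.spatial.transform import Rotation as R
from scipy.optimize import least_squares
C={"scene":dict(f=550.33972,c=(321.36834,241.70474),p=(-248.02379141,438.97240701,1270.80991998),o=(-2.46726821,0.00316943,-2.094037)),
"top":dict(f=455.76456,c=(318.82776,237.29694),p=(425.99632976,-58.02594896,1283.36259488),o=(-3.016196,0.01094248,-1.59762528))}
def w(cam,u,v,z):
    k=C[cam]; d=R.from_euler('xyz',k['o']).apply([(u-k['c'][0])/k['f'],(v-k['c'][1])/k['f'],1]); p=np.array(k['p'])
    return (p+d*(z-p[2])/d[2])[:2]
def crop(cam,u,v,z):
    s,x,y=(7,255,240) if cam=="top" else (6,280,245)
    return w(cam,(u+.5)/s-.5+x,(v+.5)/s-.5+y,z)
def fit(P,L):
    P=np.array(P);L=np.array(L)
    def rot(a): return np.array([[np.cos(a),-np.sin(a)],[np.sin(a),np.cos(a)]])
    s=least_squares(lambda q:(L@rot(q[2]).T+q[:2]-P).ravel(),[P[:,0].mean(),P[:,1].mean(),0.2])
    return s.x,np.round(s.fun.reshape(-1,2),1)
E
python3 - <<'E'
from h import *
L=[(65,115),(65,-85),(-65,-85),(-65,115),(0,0),(0,80)]
Z=[27,27,27,27,20,33]
T=[(87,216),(577,78),(668,395),(175,537),(411,294),(215,349)]
S=[(95,290),(400,45),(600,203),(296,470),(371,234),(246,325)]
for c,px,pl in(("top",T,(570,297)),("scene",S,(491,160))):
    P=[crop(c,*p,z) for p,z in zip(px,Z)]
    x,res=fit(P,L); print(c,x,"\n",res.tolist())
    q=crop(c,*pl,38); a=x[2]
    d=q-x[:2]; print("plate",q,"local",[d@[np.cos(a),np.sin(a)],d@[-np.sin(a),np.cos(a)]],np.hypot(*d), "well",P[4],"but",P[5])
E
```

```text
top [ 4.62495332e+02 -3.08458433e+01  2.49313365e-01] 
 [[0.4, -0.1], [0.6, 0.6], [-0.2, 0.1], [0.0, 0.5], [-0.4, -1.0], [-0.5, -0.1]]
plate [459.49742036 -92.01174423] local [np.float64(-17.997212261079575), np.float64(-58.53507723253014)] 61.23932491290724 well [462.85947106 -29.87936304] but [443.21633994  46.7471138 ]
scene [ 4.63891923e+02 -3.12549224e+01  2.53699277e-01] 
 [[0.7, 2.1], [1.4, -0.4], [-0.8, -1.7], [-0.2, 0.6], [-1.1, 0.0], [0.0, -0.6]]
plate [462.17623355 -93.31038234] local [np.float64(-17.23585623839808), np.float64(-59.63848553116876)] 62.07917280958366 well [465.03523232 -31.269281  ] but [443.80319548  46.81516581]
```

arm_command:
  targets:
    - [0,0,0,0,0,-0.118]
    - [0,0,0,0,0,-0.118]
    - [0,0,0,0,0,-0.118]
    - [0,0,0,0,0,-0.118]
    - [0,0,0,0,0,-0.118]
    - [0,0,0,0,0,-0.118]
    - [0,0,0,0,0,-0.118]
    - [0,0,0,0,0,-0.118]
    - [0,0,0,0,0,-0.118]
    - [0,0,0,0,0,-0.118]
  fingers: 0.03

```text
clock: 0.93
eef_pos: [214.7, -586.7, 230.8]
tcp_rot: [-3.141, 0.0, -0.034]
contact_force: [-0.5, -0.3, -0.3]
opening: 0.346
```

arm_command:
  targets:
    - [0.0161,-0.0308,0.009,0,0,0]
    - [0.0161,-0.0308,0.009,0,0,0]
    - [0.0161,-0.0308,0.009,0,0,0]
    - [0.0161,-0.0308,0.009,0,0,0]
    - [0.0161,-0.0308,0.009,0,0,0]
    - [0.0161,-0.0308,0.009,0,0,0]
    - [0.0161,-0.0308,0.009,0,0,0]
    - [0.0161,-0.0308,0.009,0,0,0]
    - [0.0161,-0.0308,0.009,0,0,0]
    - [0.0161,-0.0308,0.009,0,0,0]
    - [0.0161,-0.0308,0.009,0,0,0]
    - [0.0161,-0.0308,0.009,0,0,0]
    - [0.0161,-0.0308,0.009,0,0,0]
    - [0.0161,-0.0308,0.009,0,0,0]
    - [0,0,0,0,0,0]
    - [0,0,0,0,0,0]

```text
clock: 2.27
eef_pos: [457.4, -163.5, 104.6]
tcp_rot: [-3.141, 0.001, -0.036]
contact_force: [-0.1, -0.3, 0.0]
opening: 0.351
```

arm_command:
  targets:
    - [0,0,0.016,0,0,0]
    - [0,0,0.016,0,0,0]
    - [0,0,0.016,0,0,0]
    - [0,0,0.016,0,0,0]
    - [0,0,0.016,0,0,0]
    - [0,0,0.012,0,0,0]
    - [0,0,0.006,0,0,0]
    - [0,0,0.003,0,0,0]
    - [0,0,0,0,0,0]

```text
clock: 3.02
eef_pos: [456.8, -165.7, 4.1]
tcp_rot: [-3.141, 0.001, -0.041]
contact_force: [0.5, -0.4, -0.2]
opening: 0.353
```

arm_command:
  targets:
    - [0,0,0.001,0,0,0]
    - [0,0,0.001,0,0,0]
    - [0,0,0,0,0,0]

```text
clock: 3.27
eef_pos: [457.6, -165.3, 2.8]
tcp_rot: [3.141, -0.001, -0.04]
contact_force: [0.2, 0.5, 0.1]
opening: 0.35
```

```bash
python3 - <<'E'
from rig import r
import cv2
for n in("scene","top"):
    f=r.grab_frame(n); a=f["image"][235:345,250:400] if n=="top" else f["image"][225:335,270:420]
    cv2.imwrite(f"pics/{n}1.png",cv2.resize(a,None,fx=5,fy=5,interpolation=cv2.INTER_CUBIC))
E
```

```text
(no output)
```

View pics/top1.png

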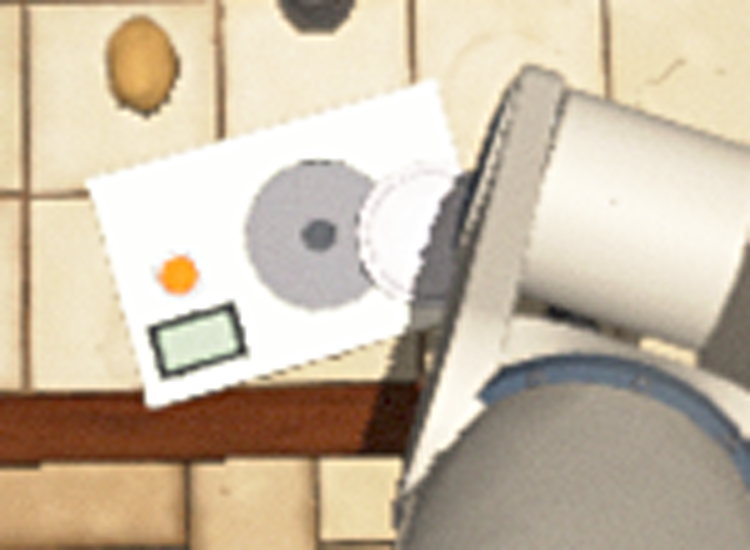

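View pics/scene1.png

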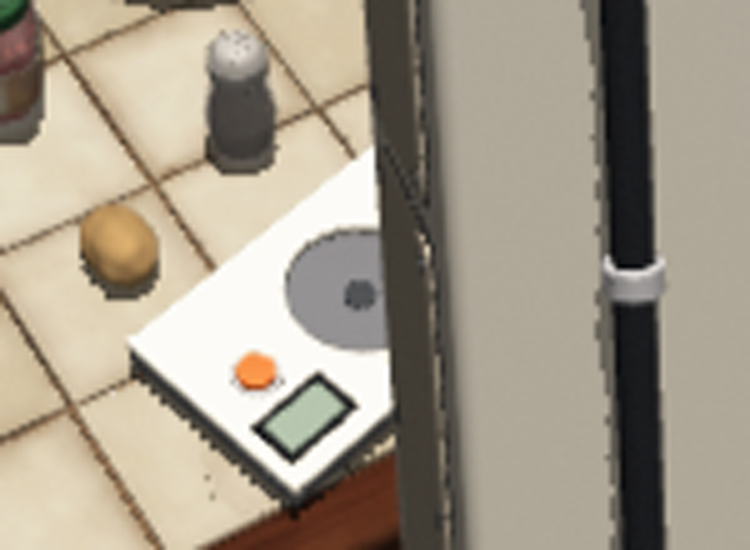

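The plate is undisturbed and the arm hides its rear half in both views. I'll keep feeling downward for the worktop.

arm_command:
  targets:
    - [0,0,0.001,0,0,0]
    - [0,0,0.001,0,0,0]
    - [0,0,0.001,0,0,0]
    - [0,0,0,0,0,0]

```text
clock: 3.7
eef_pos: [457.3, -165.1, -0.4]
tcp_rot: [3.142, -0.0, -0.04]
contact_force: [-0.9, 0.2, 7.5]
opening: 0.349
```

arm_command:
  targets:
    - [0,0,0.001,0,0,0]
    - [0,0,0,0,0,0]
    - [0,0,0,0,0,0]

```text
clock: 3.95
eef_pos: [457.4, -165.1, -0.5]
tcp_rot: [3.142, -0.0, -0.04]
contact_force: [-5.3, 2.4, 24.8]
opening: 0.35
```

Contact occurs at TCP z≈0, so the tips match the TCP. I'll raise to about 29.5 mm, which is 2.5 mm above the scale top, and then advance.

arm_command:
  targets:
    - [0,0,-0.015,0,0,0]
    - [0,0,-0.0155,0,0,0]
    - [0,0,0,0,0,0]
    - [0,0,0,0,0,0]

```text
clock: 4.28
eef_pos: [457.8, -165.3, 29.2]
tcp_rot: [3.141, -0.002, -0.04]
contact_force: [-0.4, -0.3, 0.3]
opening: 0.352
```

```bash
python3 - <<'E'
from rig import r
s=r.sense();print(s["eef_pos"],s["contact_force"])
E
```

```text
[ 457.83352163 -165.29169179   29.22592328] [-0.41472563 -0.31557394  0.32615924]
```

arm_command:
  targets:
    - [0,-0.005,0,0,0,0]
    - [0,-0.005,0,0,0,0]
    - [0,-0.004,0,0,0,0]
    - [0,-0.003,0,0,0,0]
    - [0,-0.003,0,0,0,0]
    - [0,-0.003,0,0,0,0]
    - [0,-0.003,0,0,0,0]
    - [0,-0.003,0,0,0,0]
    - [0,-0.003,0,0,0,0]
    - [0,-0.003,0,0,0,0]
    - [0,0,0,0,0,0]

```text
clock: 5.2
eef_pos: [458.6, -129.6, 28.8]
tcp_rot: [-3.141, 0.0, -0.04]
contact_force: [0.2, 0.2, -0.1]
opening: 0.352
```

```bash
cat > snap.py <<'E'
import sys,cv2
from rig import r
i=sys.argv[1]
for n in("scene","top"):
    f=r.grab_frame(n); a=f["image"][240:325,255:365] if n=="top" else f["image"][245:335,280:400]
    cv2.imwrite(f"pics/{n}{i}.png",cv2.resize(a,None,fx=7 if n=="top" else 6,fy=7 if n=="top" else 6,interpolation=cv2.INTER_CUBIC))
s=r.sense();print(s["clock"],s["eef_pos"],s["contact_force"])
E
python3 snap.py 2
```

```text
5.3 [ 458.62057004 -129.98045703   28.80945167] [-0.96176339 -0.16526154  0.52536797]
```

View pics/top2.png

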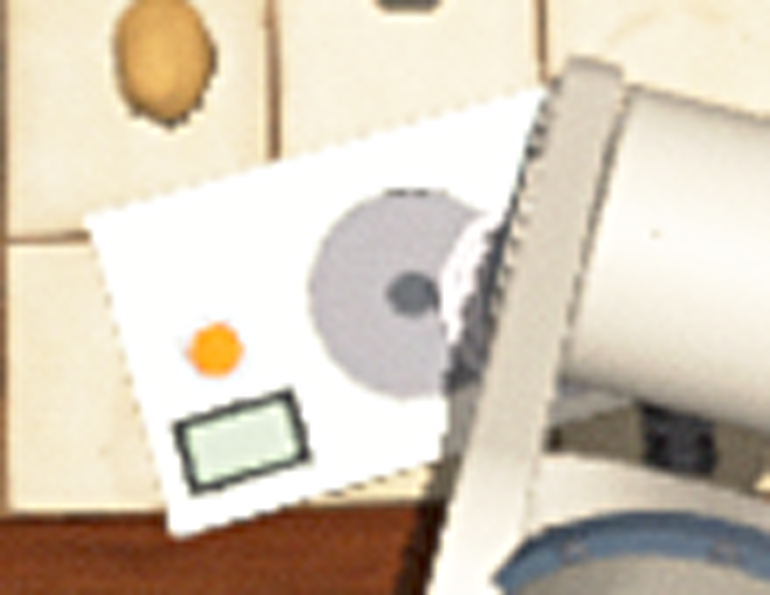

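Plate's leading edge has moved from column 468 to about 440 (≈11 mm), heading straight for the well. I'll keep pushing.

arm_command:
  targets:
    - [0,-0.003,0,0,0,0]
    - [0,-0.003,0,0,0,0]
    - [0,-0.003,0,0,0,0]
    - [0,-0.003,0,0,0,0]
    - [0,-0.003,0,0,0,0]
    - [0,-0.003,0,0,0,0]
    - [0,-0.003,0,0,0,0]
    - [0,-0.003,0,0,0,0]
    - [0,0,0,0,0,0]

```text
clock: 6.05
eef_pos: [459.6, -105.6, 28.8]
tcp_rot: [-3.141, 0.0, -0.04]
contact_force: [0.0, -0.7, -0.1]
opening: 0.351
```

```bash
python3 snap.py 3
```

```text
6.15 [ 459.52367052 -105.8881857    28.75362366] [ 0.19530821  0.7878379  -1.41519515]
```

View pics/top3.png

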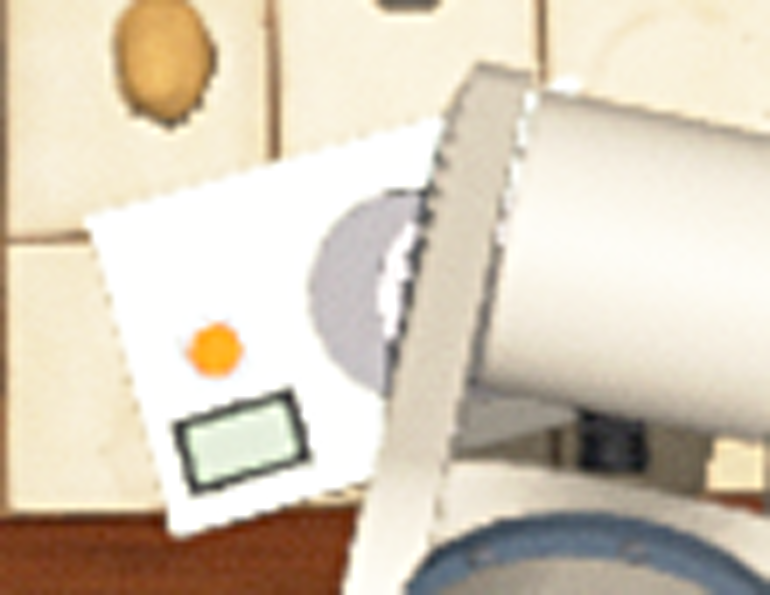

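View pics/scene3.png

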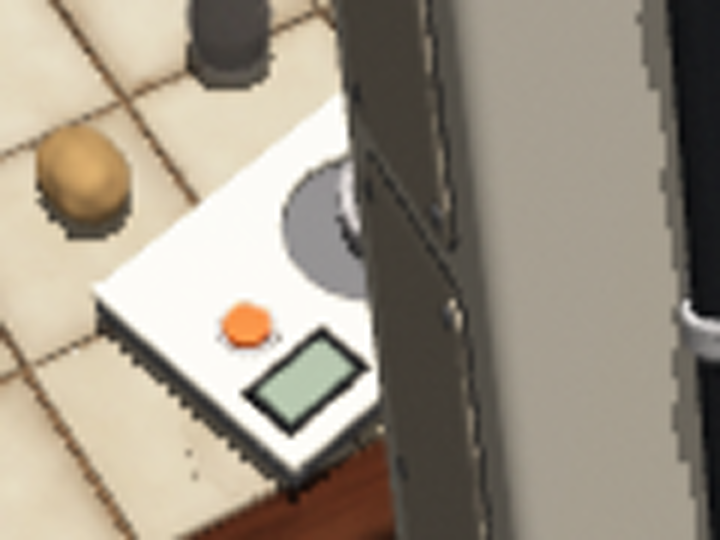

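Leading edge now at column 378 (home ≈311), so about 26 mm remain.

arm_command:
  targets:
    - [0,-0.003,0,0,0,0]
    - [0,-0.003,0,0,0,0]
    - [0,-0.003,0,0,0,0]
    - [0,-0.003,0,0,0,0]
    - [0,-0.003,0,0,0,0]
    - [0,-0.002,0,0,0,0]
    - [0,-0.002,0,0,0,0]
    - [0,0,0,0,0,0]

```text
clock: 6.82
eef_pos: [460.4, -86.7, 28.8]
tcp_rot: [-3.141, -0.0, -0.04]
contact_force: [0.2, -0.6, 0.8]
opening: 0.352
```

```bash
python3 snap.py 4
```

```text
6.9167 [460.20627153 -86.91194468  28.70980739] [-0.116785   -0.57168744 -0.14731212]
```

View pics/top4.png

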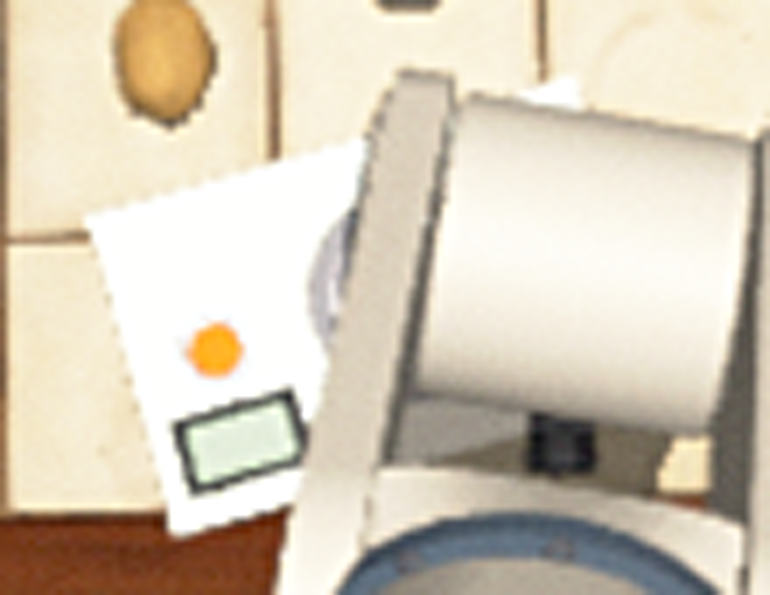

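View pics/scene4.png

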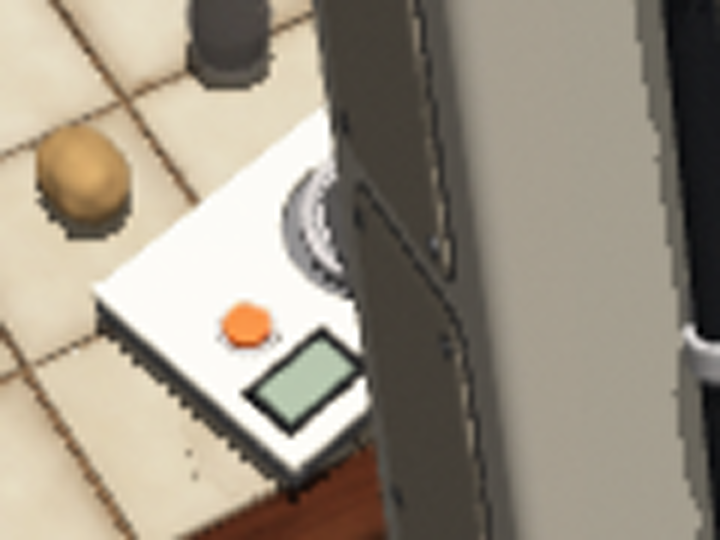

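The plate's front is inside the well, a few mm from the far wall. I'll finish with small steps and watch the force.

arm_command:
  targets:
    - [0,-0.0015,0,0,0,0]
    - [0,-0.0015,0,0,0,0]
    - [0,-0.001,0,0,0,0]
    - [0,-0.001,0,0,0,0]
    - [0,0,0,0,0,0]

```text
clock: 7.33
eef_pos: [460.5, -82.0, 28.8]
tcp_rot: [-3.142, 0.0, -0.04]
contact_force: [0.3, -0.5, 0.5]
opening: 0.35
```

arm_command:
  targets:
    - [0,-0.001,0,0,0,0]
    - [0,0,0,0,0,0]
    - [0,0,0,0,0,0]

```text
clock: 7.58
eef_pos: [460.6, -81.1, 28.8]
tcp_rot: [-3.142, 0.0, -0.04]
contact_force: [0.9, -0.5, 0.4]
opening: 0.35
```

arm_command:
  targets:
    - [0,-0.001,0,0,0,0]
    - [0,0,0,0,0,0]
    - [0,0,0,0,0,0]

```text
clock: 7.83
eef_pos: [460.6, -80.1, 28.8]
tcp_rot: [-3.142, 0.0, -0.04]
contact_force: [-0.4, 0.1, 0.8]
opening: 0.35
```

```bash
python3 snap.py 5
```

```text
7.9333 [460.59104457 -80.12022984  28.78794684] [ 0.39959363 -0.70085929  0.33033728]
```

View pics/scene5.png

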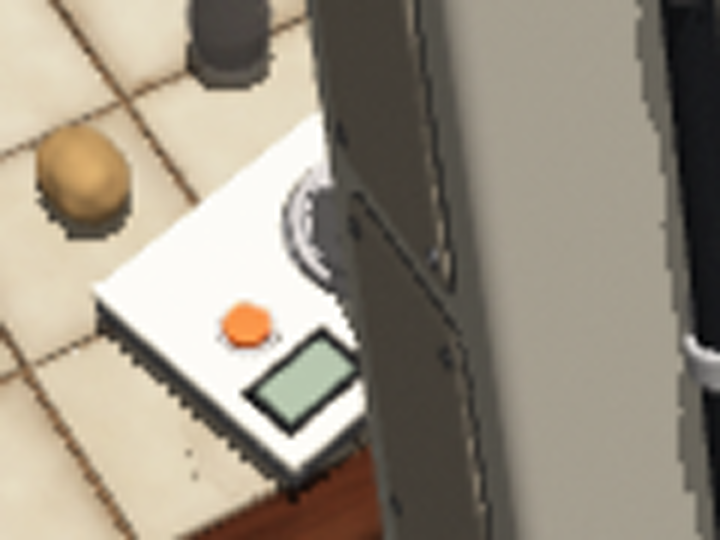

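arm_command:
  targets:
    - [0,-0.001,0,0,0,0]
    - [0,0,0,0,0,0]
    - [0,0,0,0,0,0]

```text
clock: 8.18
eef_pos: [460.6, -79.1, 28.8]
tcp_rot: [-3.142, 0.0, -0.04]
contact_force: [-0.1, -0.8, 0.5]
opening: 0.353
```

arm_command:
  targets:
    - [0,-0.0007,0,0,0,0]
    - [0,0,0,0,0,0]
    - [0,0,0,0,0,0]

```text
clock: 8.43
eef_pos: [460.7, -78.4, 28.8]
tcp_rot: [-3.142, 0.0, -0.04]
contact_force: [-0.2, 0.1, -0.3]
opening: 0.352
```

No resistance. I'll back off, lift clear to the right, and look.

arm_command:
  targets:
    - [0,0.005,0,0,0,0]
    - [0,0.012,0,0,0,0]
    - [0,0.015,-0.01,0,0,0]
    - [0,0.02,-0.02,0,0,0]
    - [0,0.025,-0.025,0,0,0]
    - [0,0.03,-0.025,0,0,0]
    - [0,0.035,-0.01,0,0,0]
    - [0,0.035,0,0,0,0]
    - [0,0.035,0,0,0,0]
    - [0,0.035,0,0,0,0]
    - [0,0.02,0,0,0,0]
    - [0,0,0,0,0,0]

```text
clock: 9.43
eef_pos: [450.0, -349.6, 119.0]
tcp_rot: [3.14, -0.001, -0.043]
contact_force: [-0.7, -0.6, 0.7]
opening: 0.351
```

```bash
python3 snap.py 6
```

```text
9.5333 [ 449.3910544  -345.84069437  118.44900188] [ 0.31816198  0.380619   -0.35554441]
```

View pics/scene6.png

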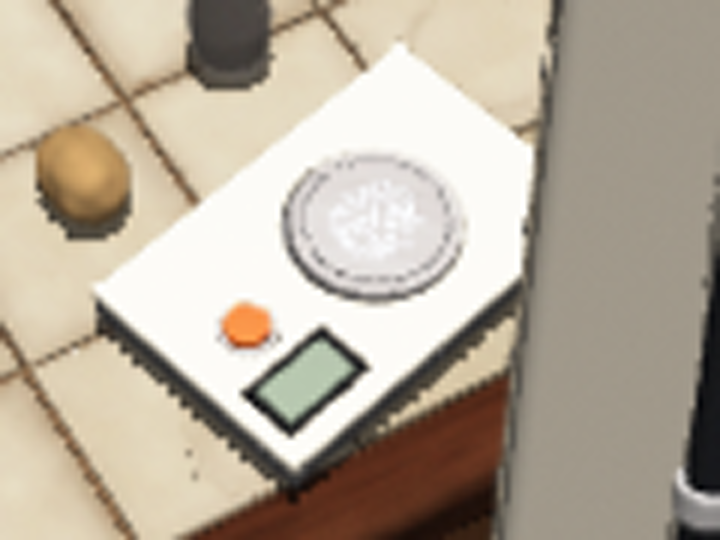

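View pics/top6.png

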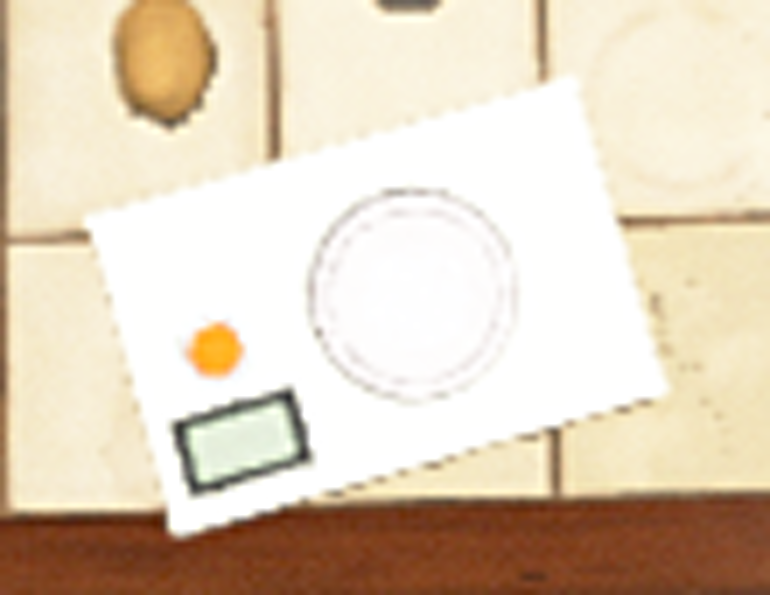

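The plate looks to be in the well in both views. To verify it's flat, I'll overlay the projected home outline (rim z=31) and a tilted one (rear up 6).

```bash
cat >> h.py <<'E'
def proj(cam,P):
    k=C[cam]; q=R.from_euler('xyz',k['o']).inv().apply(np.atleast_2d(P)-np.array(k['p']))
    return q[:,:2]/q[:,2:]*k['f']+np.array(k['c'])
E
python3 - <<'E'
from h import *
import cv2
from rig import r
t=np.linspace(0,2*np.pi,180)
out=[]
for cam,x0,y0,off in(("scene",320,262,(463.9+.4,-31.3)),("top",293,262,(462.6,-30.5))):
    im=r.grab_frame(cam)["image"][y0:y0+40,x0:x0+40]
    im=cv2.resize(im,None,fx=10,fy=10,interpolation=cv2.INTER_CUBIC)
    im2=im.copy()
    for tilt,col in((0,(0,160,0)),(6,(0,0,255))):
        y=np.sin(t)*40; P=np.c_[off[0]+np.cos(t)*40,off[1]+y,31+tilt*(40-y)/80]
        px=((proj(cam,P)-[x0,y0]+.5)*10-.5).astype(int)
        cv2.polylines(im2,[px],True,col,1)
    out.append(np.hstack([im,im2]))
    cv2.imwrite(f"pics/ov_{cam}.png",out[-1])
E
```

```text
(no output)
```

View pics/ov_scene.png

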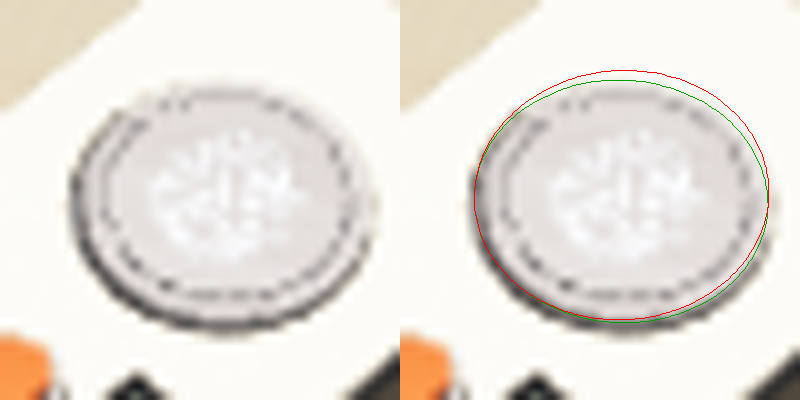

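View pics/ov_top.png

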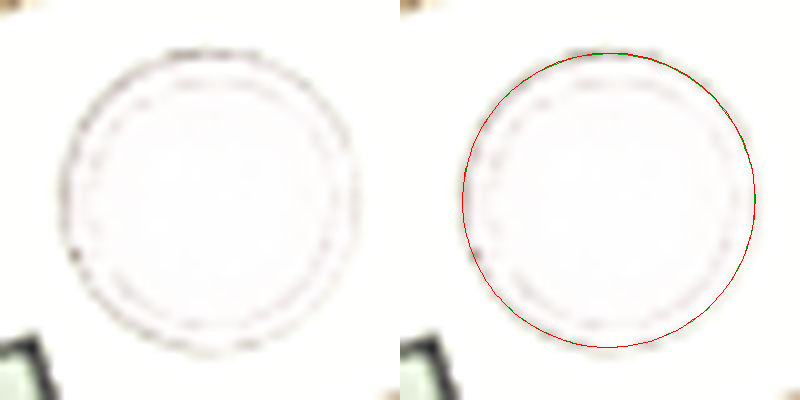

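The flat (green) outline matches and the well gap is even. As a tactile check I'll shut the fingers and lightly touch the plate's rear part; it should be at z≈31.

arm_command:
  targets:
    - [0,-0.036,0,0,0,0]
    - [0,-0.036,0,0,0,0]
    - [0,-0.036,0,0,0,0]
    - [0,-0.036,0,0,0,0]
    - [0,-0.036,0,0,0,0]
    - [0,-0.036,0.01,0,0,0]
    - [0,-0.036,0.02,0,0,0]
    - [0,-0.036,0.02,0,0,0]
    - [0,0,0.02,0,0,0]
    - [0,0,0,0,0,0]
    - [0,0,0,0,0,0]
    - [0,0,0,0,0,0]
  fingers: 0
  squeeze: 20

```text
clock: 10.63
eef_pos: [461.8, -57.6, 49.6]
tcp_rot: [3.141, -0.0, -0.04]
contact_force: [-0.4, -0.9, -0.2]
opening: -0.0
```

arm_command:
  targets:
    - [0,0,0.006,0,0,0]
    - [0,0,0.005,0,0,0]
    - [0,0,0.003,0,0,0]
    - [0,0,0,0,0,0]
    - [0,0,0,0,0,0]

```text
clock: 11.05
eef_pos: [461.4, -57.8, 34.7]
tcp_rot: [-3.142, 0.0, -0.041]
contact_force: [-0.5, -0.1, 0.1]
opening: 0.001
```

arm_command:
  targets:
    - [0,0,0.001,0,0,0]
    - [0,0,0.001,0,0,0]
    - [0,0,0,0,0,0]
    - [0,0,0,0,0,0]

```text
clock: 11.38
eef_pos: [461.5, -57.5, 32.8]
tcp_rot: [-3.142, 0.0, -0.04]
contact_force: [0.4, 0.1, 0.6]
opening: 0.003
```

arm_command:
  targets:
    - [0,0,0.001,0,0,0]
    - [0,0,0,0,0,0]
    - [0,0,0,0,0,0]

```text
clock: 11.63
eef_pos: [461.5, -57.4, 31.8]
tcp_rot: [3.142, 0.0, -0.04]
contact_force: [0.3, 0.5, -0.1]
opening: -0.004
```

arm_command:
  targets:
    - [0,0,0.001,0,0,0]
    - [0,0,0,0,0,0]
    - [0,0,0,0,0,0]

```text
clock: 11.88
eef_pos: [461.7, -57.5, 31.1]
tcp_rot: [-3.142, -0.0, -0.04]
contact_force: [-1.4, 0.6, 5.3]
opening: -0.001
```

Contact at z=31.1 confirms the plate is fully home. Now to the button.

arm_command:
  targets:
    - [0,0,-0.015,0,0,0]
    - [0,0,-0.015,0,0,0]
    - [-0.0056,-0.0259,0,0,0,0]
    - [-0.0056,-0.0259,0,0,0,0]
    - [-0.0056,-0.0259,0,0,0,0]
    - [-0.0056,-0.0259,0,0,0,0]
    - [0,0,0.01,0,0,0]
    - [0,0,0.01,0,0,0]
    - [0,0,0.003,0,0,0]
    - [0,0,0,0,0,0]
    - [0,0,0,0,0,0]

```text
clock: 12.8
eef_pos: [443.1, 46.1, 37.3]
tcp_rot: [3.141, 0.001, -0.041]
contact_force: [0.2, 0.6, -0.8]
opening: 0.002
```

```bash
python3 snap.py 7
```

```text
12.9 [443.52654723  46.25177267  37.8306852 ] [ 0.14725791 -0.38195841  0.08092049]
```

View pics/scene7.png

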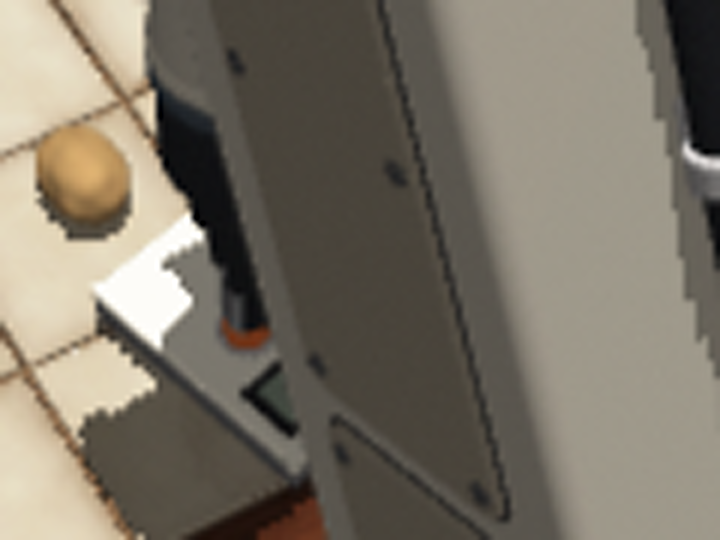

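The fingertip is right above the orange button. Pressing.

arm_command:
  targets:
    - [0,0,0.002,0,0,0]
    - [0,0,0.002,0,0,0]
    - [0,0,0.001,0,0,0]
    - [0,0,0.001,0,0,0]
    - [0,0,0,0,0,0]
    - [0,0,0,0,0,0]

```text
clock: 13.4
eef_pos: [443.4, 46.8, 31.9]
tcp_rot: [3.141, -0.0, -0.04]
contact_force: [1.3, -2.7, 3.3]
opening: 0.002
```

arm_command:
  targets:
    - [0,0,0.001,0,0,0]
    - [0,0,0.001,0,0,0]
    - [0,0,0,0,0,0]
    - [0,0,0,0,0,0]

```text
clock: 13.73
eef_pos: [443.5, 46.9, 29.8]
tcp_rot: [3.142, -0.0, -0.04]
contact_force: [1.4, -2.9, 4.8]
opening: -0.002
```

arm_command:
  targets:
    - [0,0,0.0007,0,0,0]
    - [0,0,0,0,0,0]
    - [0,0,0,0,0,0]

```text
clock: 13.98
eef_pos: [443.4, 46.9, 29.1]
tcp_rot: [3.142, -0.0, -0.04]
contact_force: [0.7, -3.1, 4.4]
opening: 0.001
```

Nearly down, so I'll go on until the force shows the stop.

arm_command:
  targets:
    - [0,0,0.0007,0,0,0]
    - [0,0,0,0,0,0]
    - [0,0,0,0,0,0]

```text
clock: 14.23
eef_pos: [443.5, 46.9, 28.9]
tcp_rot: [3.142, -0.0, -0.04]
contact_force: [-1.7, -4.1, 14.6]
opening: -0.002
```

arm_command:
  targets:
    - [0,0,0.0005,0,0,0]
    - [0,0,0,0,0,0]
    - [0,0,0,0,0,0]

```text
clock: 14.48
eef_pos: [443.5, 46.9, 28.8]
tcp_rot: [3.142, -0.0, -0.04]
contact_force: [-3.5, -3.3, 22.0]
opening: 0.001
```

The button is at its stop (z 28.8, 22 N). Releasing straight up, then retracting to the right.

arm_command:
  targets:
    - [0,0,-0.004,0,0,0]
    - [0,0,-0.008,0,0,0]
    - [0,0,-0.02,0,0,0]
    - [0,0,-0.03,0,0,0]
    - [0,0,-0.035,0,0,0]
    - [0,0.03,-0.02,0,0,0]
    - [0,0.036,0,0,0,0]
    - [0,0.036,0,0,0,0]
    - [0,0.036,0,0,0,0]
    - [0,0.036,0,0,0,0]
    - [0,0.036,0,0,0,0]
    - [0,0.036,0,0,0,0]
    - [0,0.036,0,0,0,0]
    - [0,0.036,0,0,0,0]
    - [0,0.036,0,0,0,0]
    - [0,0.036,0,0,0,0]
    - [0,0.025,0,0,0,0]
    - [0,0.01,0,0,0,0]
    - [0,0,0,0,0,0]
    - [0,0,0,0,0,0]

```text
clock: 16.15
eef_pos: [425.9, -376.7, 144.5]
tcp_rot: [-3.14, 0.001, -0.041]
contact_force: [-0.8, 0.3, 0.1]
opening: -0.002
```

```bash
python3 snap.py 8; python3 -c "
from rig import r;import cv2
cv2.imwrite('pics/top9.png',r.grab_frame('top')['image'])"
```

```text
16.25 [ 426.13950896 -375.9229055   144.64509187] [ 0.27017812  0.29970981 -0.41402283]
```

View pics/scene8.png

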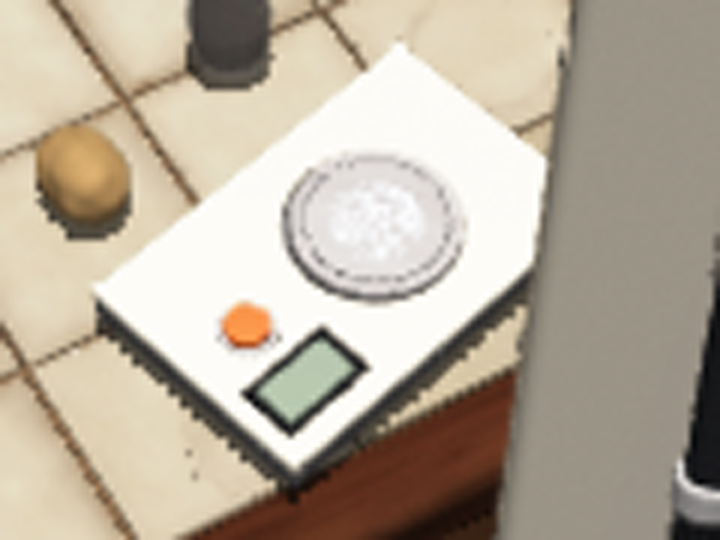

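View pics/top9.png

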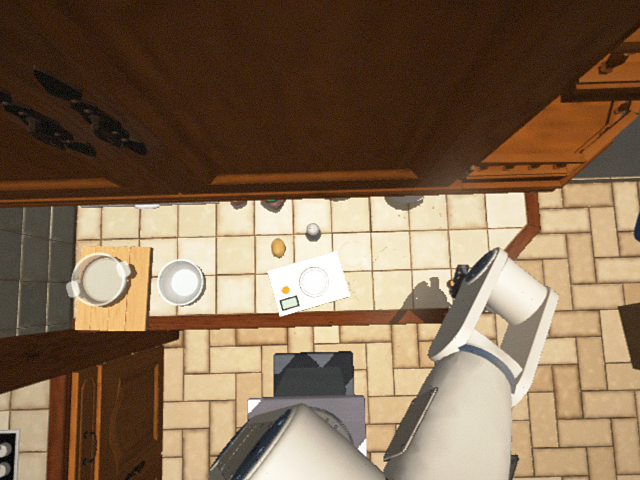

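The plate sits centred in the well at (314,282). The button is back up, and the bowl, potato and shaker are unmoved. The cork is hidden under the arm, which stayed above 100 mm there.

```bash
python3 -c "
from rig import r
print(r.sign_off())"
```

```text
the job is handed in; nothing more can be done
None
```

The plate is home in the well and the button was then pressed fully down and let go. I handed the job in at about 16 s of the 51 s allowed.

- **Plate:** I pushed it across the rim with two slightly open fingertips. Afterwards the outline expected for a flat plate matched both pictures, and a light touch (5 N) near its rear met it at z = 31.1 mm, where 31 mm is fully home.
- **Button:** I pressed it until it stopped at z ≈ 28.8 mm with 22 N, against about 29 mm expected for fully down. In the last pictures it is back up at its starting height.
- **Bystanders:** The potato, shaker and bowl look unmoved, and the robot was touching nothing at the end.
- **Not checked:** The cork was hidden under the arm in the last picture. The fingers passed well above it (over 100 mm; it is 38 mm high). I didn't check the jam and spice jars at the back one by one, but the arm never went near them.

No check failed. The two cameras disagreed by about 1–3 mm on the scale and plate positions, which is about the calibration accuracy.

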